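# Start a batch on the cake-jar piston filler

## Task

Start a new batch on the piston filler: with the blue stylus, press the recessed orange reset button of the batch counter right down and let it come up again, then stand the stylus back in its holder. Then pull the filler's blue handle out against its spring until the index line on the crosshead is level with the line on the red portion rider, and finish holding it there, with the gripper on the handle, while the thick cream draws in. Leave the red rider as it is set, and do not disturb the jars and lids.

Things in the scene. Friction and masses are not known exactly. Their poses are not given: they have to be found in the camera images.
- filler: Fixed steel bench piston filler; origin on the table under its stand (140 mm along its x; y -110 to +90), z up. Its own +y is the way the piston is drawn out. A lying cylinder 64 mm in diameter, axis at x 0, height 125 mm, runs from y -150 to +62. A grey batch counter (64 by 88 mm, centre at y +20) sits on it, flat upper face at 195 mm.
- button_mouth (a point): Centre of the mouth of the recess in the counter's upper face, 195 mm above the table (filler frame x -12, y +45). The recess is a vertical round hole 14 mm in diameter; the orange button's flat top (11.6 mm in diameter) lies 4 mm below the mouth.
- reset_button (a joint): Travel of the button, m: 0 up, 0.004 right down (3.9 N there, about 1 N to start it). It springs back up; it counts as pressed from 0.003.
- stylus: Loose stylus, about 40 g, 118 mm long, upright in its holder. Origin at its tip, z along it. Steel shank 6 mm in diameter, 38 mm long; blue collar 22 mm in diameter (z 38 to 42 mm); blue round barrel 16 mm in diameter (z 42 to 118 mm) to grip. In the holder the collar rests on the holder's top, so the tip lies 7 mm above the table.
- stylus_holder: Fixed white block 50 by 50 by 45 mm on a thin foot 66 mm square; origin at the centre of its underside, hole at its centre, vertical, 12 mm in diameter, 42 mm deep, mouth 45 mm above the table.
- handle_grip (a point): Centre of the D handle's cross bar (along filler x, blue sleeve 22 mm in diameter, 74 mm long), on the cylinder's axis, 125 mm above the table. At x -50 and +50, 12 mm bars join it to the crosshead, a steel bar ending 75 mm behind this point (filler -y). Open above and below: room for a grasp from above, a finger either side of the bar along filler y. Moves with the piston.
- piston (a joint): How far the piston and handle are drawn out along the filler's +y, m: 0 home (at the start), 0.10 at most. A spring pulls it home with 3.2 N at 0, growing by 0.8 N each 10 mm, plus up to 1 N friction. It does not latch.
- piston_index (a point): End of the black index line on the white tongue of the crosshead, next to the scale bar, 140 mm above the table; moves with the piston.
- portion_rider (a joint): Where the red rider is clamped on the scale bar, m, along filler +y: the index is level with its line when joint piston has this same value. Set between 0.035 and 0.075; stiff, to be left alone.
- portion_mark (a point): Inner end of the white line on the red rider (26 by 14 by 18 mm), 136 mm above the table. The index is level with it when both have the same y in the filler frame. The rider sits on an aluminium scale bar at filler x -95 to -77, y +52 to +218, top 128 mm above the table.
- empty_jar: Bystander: empty clear jar, 72 mm in diameter, 66 mm high, on the table under the nozzle. Origin at the centre of its underside.
- jar_choc: Bystander: filled dark jar with white lid, 72 mm in diameter, 76 mm high. Origin at the centre of its underside.
- jar_pink: Bystander: filled pink-striped jar with white lid, 72 mm in diameter, 76 mm high. Origin at the centre of its underside.
- lid_stack: Bystander: stack of four white lids, 72 mm in diameter, 56 mm high. Origin at the centre of its underside.
- hopper_top (a point): Top of the hopper's white lid, filler frame x 0, y -150, 308 mm above the table. The hopper is round, 146 mm in diameter (widest above 240 mm), with a nozzle and the empty jar below it: keep the arm clear.

How it is judged:
On the way, in this order (a step that is already met when the one before it is completed fails the run):
1. the reset button is pressed down at least 3 mm by the stylus (value of joint reset_button above 0.003 m and contact force between stylus and reset_button above 0.5 N), for 0.1 s.
2. the stylus stands in its holder again, let go, and the button is up (horizontal distance between stylus and stylus_holder below 0.007 m and height (world z) of stylus below 0.012 m and angle between stylus's own z axis and vertical below 0.15 rad and contact force between the fingers and stylus below 0.1 N and value of joint reset_button below 0.001 m), for 0.2 s.
3. the handle is drawn out by the gripper to the rider's mark, within 5 mm, for half a second (y of piston_index in the frame of portion_mark between -0.005 and 0.005 m and contact force between the fingers and piston above 3 N), for 0.5 s.
At the end, for the whole second after the job is handed in: The gripper still holds the handle (more than 3 N), at rest, with the index within 5 mm of the rider's line; the stylus stands let go in its holder (tip within 5 mm of its seated height, within 7 mm of the hole's axis, upright within 0.15 rad) and the button is up (all of step 3 and velocity of joint piston between -0.01 and 0.01 m/s and contact force between stylus and piston below 0.1 N and horizontal distance between stylus and stylus_holder below 0.007 m and height (world z) of stylus below 0.012 m and angle between stylus's own z axis and vertical below 0.15 rad and value of joint reset_button below 0.001 m); the arm keeps its last pose, push and grip.
It fails at once if the red rider is shifted by more than 4 mm (distance of portion_mark from where it was at the start of the episode above 0.004 m).
It fails at once if the empty jar is shifted by more than 20 mm or tipped (distance of empty_jar from where it was at the start of the episode above 0.02 m or angle between empty_jar's own z axis and vertical above 0.3 rad).
It fails at once if a filled jar or the lid stack is shifted by more than 20 mm or tipped (distance of any of jar_choc, jar_pink, lid_stack from where it was at the start of the episode above 0.02 m or angle between any of jar_choc, jar_pink, lid_stack's own z axis and vertical above 0.3 rad).
It also fails if it takes over 72 s, if anything falls off the work surface, if the arm or the gripper's body presses on something with over 40 N, if the wrist force passes 120 N, or if a joint passes its speed limit or range.

## Robot

A 7-joint arm with a two-finger parallel gripper is mounted at the origin on the work surface. World frame = base frame: x ahead of the robot, y to its left, z up, the work surface at z = 0. Lengths are in m, angles in rad, forces in N, time in s.
With the tool pointing down it reaches from about 0.4 to 0.9 m from the base axis. Payload 5.5 kg.
Tool frame: the origin (TCP) lies on the centre line of the jaws, within the pads' length; the fingertips stand 14 mm ahead of it and the grasp point (between the pads) lies 5 mm behind it; z points along the fingers, y is the line along which they close (so a half turn about z gives the same grasp; the last joint's range is limited). The gripper opens to 85 mm and grips with 20 to 120 N. Pads are 22 mm wide; open, the fingers measure 114 mm over their backs; the gripper's body (76 mm by 85 mm) begins 54 mm behind the grasp point. The pads swing forward as they close: fully open they stand 13 mm farther back than shut.
Start: joints at [1.552, 0.501, -0.427, 1.55, 0.221, 1.138, -0.21], TCP at [0.181, -0.624, 0.245] pointing down, gripper open.
Joint ranges: [-2.88, 2.88], [-0.31, 2.03], [-1.54, 1.56], [0.2, 2.42], [-1.41, 4.55], [0.19, 2.02], [-2.57, 2.57]. Speed limits (rad/s): [2.57, 2.57, 3.14, 3.14, 3.14, 3.14, 3.14].

## Interface

Orientations are given as a 3x3 rotation matrix whose columns are the frame's x, y, z axes.
In Python, from station import get_obs, camera, job_done gives the robot as it stands.
- The arm moves only by the tool arm_command, never from a script. Its argument "moves" is a list of rows, each an object with "translation": the shift along the tool's x, y, z in units of 30 mm (1.0 is 30 mm), a list of three; "rotation": the turn, a rotation vector about the tool's x, y, z in units of 8 degrees (1.0 is 8 degrees), a list of three; "hand": the opening in per cent of the stroke, from 0 (shut) to 100 (fully open). A call has 1 to 10 rows; each row is the pose to reach, as a shift and turn from the pose commanded when the call began, along the tool's axes at that moment; what a row does not reach only later rows make up. A row lasts 1/10 s, in which the tool goes at most 50 mm and 8.59 degrees, less where a joint would pass 70% of its speed; a pose out of reach is approached as far as the arm can. A call with a gripper value outside its range is refused whole. The fingers move at their own pace and stop on an object; "force" is the grip in N (left out, the last holds). Time passes only in rows, so rows that repeat a pose let the fingers close. It gives the time, the measured TCP pose, the force, the opening and the grip force at its end, in the units of the state.
- get_obs(): the state, without advancing time (a new reading comes with each control period).
- camera(name): name is "scene" or "top"; returns a dict with "image" (400x640x3 uint8, blue, green, red), "vfov" (degrees; the focal length in pixels is half the picture's height over the tangent of half this angle, whatever the lens; pixels are square), "cx", "cy" (the principal point, pixels), "R" (3x3) and "t" (3): a world point X has camera coordinates R X + t. Camera axes: x right, y down, z forward; pixel columns grow to the right and rows downward; lengths in m; the calibration is good to about 2 mm. A picture is of the moment at which its call begins. There is no depth.
- job_done(): hands the job in; it is judged then, once.
The state is a dict: "t": time; "joint_positions": joint angles; "qd": joint speeds; "effort": joint torques, N m; "tcp_pos": TCP position; "eef_rot": TCP orientation; "ft_force": force on the tool from outside, world axes, zero at the start; "wrist_torque": the same for the moment, N m; "width": finger opening in m; "finger_force": force on a finger pad.
Only numpy, scipy, OpenCV 4.12 (cv2) and the standard library are available. Lean on these libraries where they do the work, as an engineer would, in place of code of your own. Each camera call takes 0.05 s, during which the arm holds its last target. There are 200 camera calls.

## Working session

There is one attempt and no reset: what is moved stays moved. The work goes in short steps, Python scripts to look and compute and a tool call to move; the robot and the scene stay as the last step left them, time stands still between calls to the robot, and variables do not carry over. Pictures are saved under pics/ and viewed, at most 10 in all, crops included, and the job is handed in when it is done.

Besides the shell and the picture viewer there is one more tool, called after ">>>" as name(argument=value, ...), one argument or row to a line, values as JSON. arm_command: Moves the arm, as the interface text tells. Its arguments: {"type":"object","properties":{"moves":{"type":"array","items":{"type":"object","properties":{"translation":{"type":"array","items":{"type":"number"}},"rotation":{"type":"array","items":{"type":"number"}},"hand":{"type":"number"}}}},"force":{"type":"number"}},"required":["moves"]}

```bash
mkdir -p pics; cat > h.py <<'E'
import numpy as np, cv2
from station import get_obs, camera, job_done
def cam(n):
    c=camera(n); c['R']=np.array(c['R']); c['t']=np.array(c['t']); c['f']=200/np.tan(np.radians(c['vfov'])/2); return c
def ray(c,u,v):
    d=c['R'].T@np.array([(u-c['cx'])/c['f'],(v-c['cy'])/c['f'],1]); return -c['R'].T@c['t'], d/np.linalg.norm(d)
def plane(c,u,v,z):
    o,d=ray(c,u,v); return o+d*(z-o[2])/d[2]
def proj(c,X):
    p=c['R']@np.array(X)+c['t']; return p[:2]/p[2]*c['f']+[c['cx'],c['cy']]
def tri(c1,p1,c2,p2):
    A=np.zeros((3,3));b=np.zeros(3)
    for c,p in((c1,p1),(c2,p2)):
        o,d=ray(c,*p);M=np.eye(3)-np.outer(d,d);A+=M;b+=M@o
    return np.linalg.solve(A,b)
E
python3 - <<'E'
from h import *
for n in('scene','top'):
    c=cam(n); print(n,c['vfov'],c['cx'],c['cy'],-c['R'].T@c['t'],c['R'].round(3).tolist())
    cv2.imwrite(f'pics/{n}0.png',cv2.resize(c['image'],(800,500),interpolation=cv2.INTER_AREA)); np.save(f'{n}0.npy',c,allow_pickle=True)
o=get_obs(); print(o['tcp_pos'],np.round(o['eef_rot'],3).tolist(),o['t'],o['width'])
E
```

```text
scene 53.587132061536494 314.93884921318477 201.14120640119216 [1.37859168 0.32416379 0.86577238] [[-0.392, 0.92, 0.003], [0.586, 0.252, -0.77], [-0.709, -0.3, -0.638]]
top 51.775808103514606 317.0694953074932 205.47936552158671 [ 0.42672108 -0.00909081  1.4194731 ] [[0.009, -1.0, 0.004], [-0.99, -0.01, -0.143], [0.143, -0.003, -0.99]]
[ 0.18054623 -0.62381056  0.24436694] [[0.961, 0.278, -0.0], [0.278, -0.961, 0.002], [0.0, -0.002, -1.0]] 0.1 0.08541199341638275
```

View pics/scene0.png

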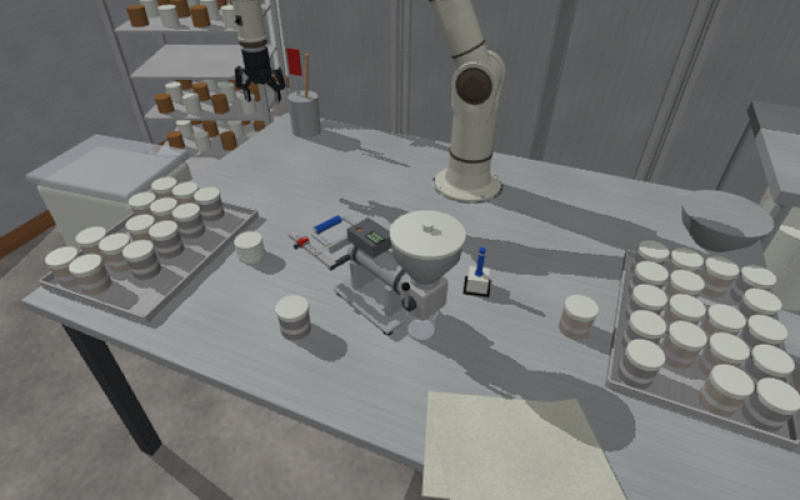

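View pics/top0.png

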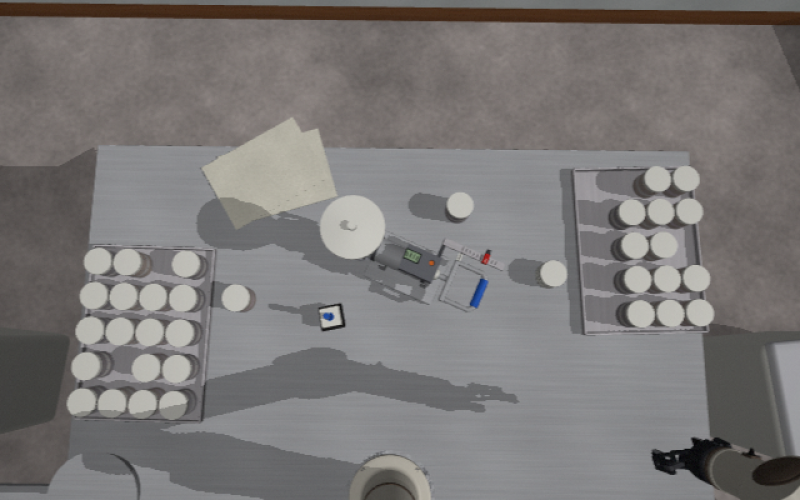

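The scene view shows the filler at mid-table. In the top view the blue handle is at (480,293), the orange button at (432,263), the red rider at (487,257), the stylus in its holder at (331,317), and the hopper at (352,226), all in 800x500 scaling.

```bash
cat >> h.py <<'E'
def blobs(c,lo,hi,mina=8):
    h=cv2.cvtColor(c['image'],cv2.COLOR_BGR2HSV); m=cv2.inRange(h,np.array(lo),np.array(hi))
    n,l,s,ce=cv2.connectedComponentsWithStats(m); return [(ce[i],s[i],l==i) for i in range(1,n) if s[i][4]>=mina]
E
python3 - <<'E'
from h import *
T=np.load('top0.npy',allow_pickle=True).item();S=np.load('scene0.npy',allow_pickle=True).item()
for n,c in(('top',T),('scene',S)):
  for nm,lo,hi in(('blue',(105,150,60),(130,255,255)),('red',(0,180,80),(5,255,255)),('red2',(172,180,80),(180,255,255)),('orange',(6,150,120),(20,255,255))):
    for ce,s,m in blobs(c,lo,hi): 
        if s[0]>170: print(n,nm,ce.round(1),s)
E
python3 - <<'E'
from h import *
T=np.load('top0.npy',allow_pickle=True).item();S=np.load('scene0.npy',allow_pickle=True).item()
a=cv2.resize(T['image'][150:270,245:415],(800,565),interpolation=cv2.INTER_CUBIC);cv2.imwrite('pics/topc.png',a)
b=cv2.resize(S['image'][160:270,220:400],(800,489),interpolation=cv2.INTER_CUBIC);cv2.imwrite('pics/scenec.png',b)
E
```

```text
top blue [382.6 234. ] [376 223  14  23 140]
top blue [262.4 252.7] [259 251   8   5  30]
top red [388.5 205.3] [386 203   6   7  19]
top orange [344.8 210. ] [343 209   4   3  10]
scene blue [262.2 178.9] [252 173  21  14 122]
scene blue [385.5 200. ] [384 198   4   5  18]
scene blue [383.6 212.5] [380 204   7  17  71]
scene red [235.   49.1] [230  39  11  21 167]
scene red [241.5 192.9] [239 191   7   6  22]
```

View pics/topc.png

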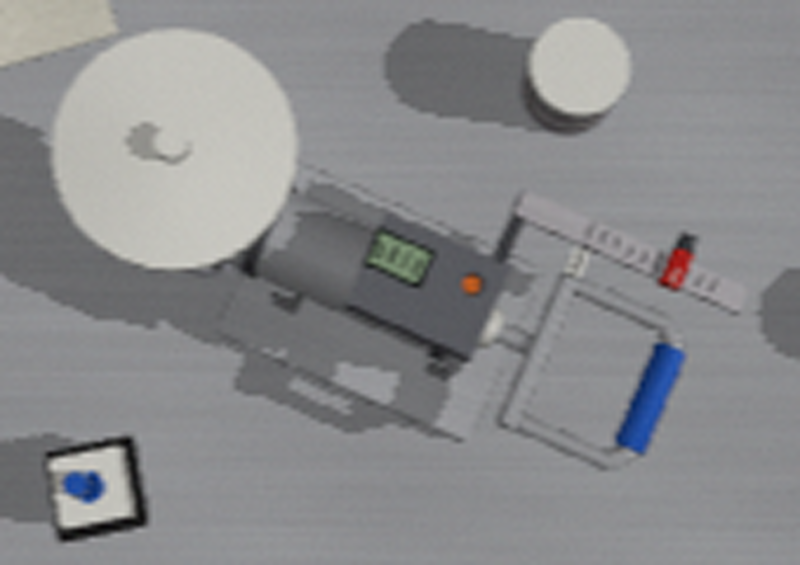

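View pics/scenec.png

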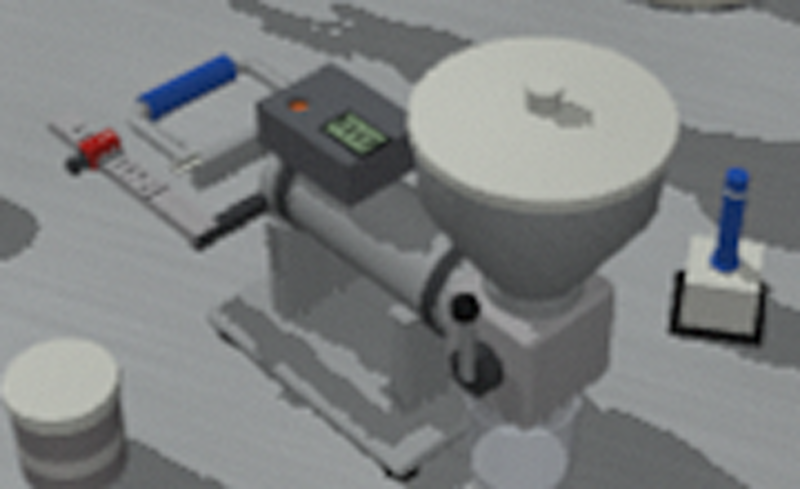

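The top crop shows the button at (472,285), hopper lid centre (175,149), index tongue (577,262), rider line about (678,265) and stylus head about (78,486). The scene crop shows the stylus top at (737,172) and the collar at (726,266).

```bash
python3 - <<'E'
from h import *
T=np.load('top0.npy',allow_pickle=True).item();S=np.load('scene0.npy',allow_pickle=True).item()
tc=lambda u,v:((u+.5)/4.706-.5+245,(v+.5)/4.706-.5+150)
sc=lambda u,v:((u+.5)/4.444-.5+220,(v+.5)/4.444-.5+160)
p=lambda *a:print(a[0],*[np.round(x,4) for x in a[1:]])
hop=plane(T,*tc(175,149),.308)
but=plane(T,344.9,210.1,.191)
p('hop',hop,tri(T,tc(175,149),S,sc(545,122)));p('but',but,tri(T,(344.9,210.1),S,sc(300,106)))
p('handle',plane(T,382.6,234,.133),tri(T,(382.6,234),S,(262.2,178.9)))
p('rider',plane(T,388.5,205.3,.137),tri(T,(388.5,205.3),S,(241.5,192.9)))
# yaw: handle bar axis by PCA
for ce,s,m in blobs(T,(105,150,60),(130,255,255)):
    if s[4]>100:
        v,u=np.nonzero(m); P=np.array([plane(T,a,b,.133)[:2] for a,b in zip(u,v)]); w,V=np.linalg.eigh(np.cov(P.T)); d=V[:,1]; p('bar yaw(x axis)',np.degrees(np.arctan2(d[1],d[0])),np.sqrt(12*w))
# yaw from hopper->button: filler (0,-150)->(-12,45)
d=but-hop; p('yaw hop-but',np.degrees(np.arctan2(d[1],d[0])-np.arctan2(195,-12)),np.linalg.norm(d[:2]))
p('sty top',plane(T,*tc(78,486),.125),tri(T,tc(78,486),S,sc(737,174)))
p('sty S top/col',plane(S,*sc(737,174),.125),plane(S,*sc(726,266),.047))
p('sty blob top',plane(T,262.4,252.7,.1))
for q in((47,455),(132,440),(147,522),(60,540)):p('foot',plane(T,*tc(*q),.004))
p('index',plane(T,*tc(577,262),.140),'line',plane(T,*tc(672,262),.137))
# jars
for q,z in(((580,65),.076),):p('jar',plane(T,*tc(*q),z))
p('jar2',plane(T,553*.8,273*.8,.076))
E
```

```text
hop [0.654  0.0851 0.308 ] [0.6583 0.0887 0.2844]
but [ 0.5914 -0.0966  0.191 ] [ 0.5907 -0.0955  0.1933]
handle [ 0.525  -0.2186  0.133 ] [ 0.5247 -0.2179  0.1289]
rider [ 0.6153 -0.2377  0.137 ] [ 0.6153 -0.2373  0.133 ]
bar yaw(x axis) 156.4967 [0.0189 0.0732]
yaw hop-but -202.5096 0.1922
sty top [0.4631 0.16   0.125 ] [0.4627 0.1615 0.1244]
sty S top/col [0.4628 0.163  0.125 ] [0.4672 0.1657 0.047 ]
sty blob top [0.4644 0.1594 0.1   ]
foot [0.4886 0.199  0.004 ]
foot [0.5001 0.1375 0.004 ]
foot [0.4411 0.1252 0.004 ]
foot [0.4276 0.1877 0.004 ]Traceback (most recent call last):
  File "<stdin>", line 21, in <module>
  File "<stdin>", line 5, in <lambda>
    return _wrapfunc(a, 'round', decimals=decimals, out=out)
    return _wrapit(obj, method, *args, **kwds)
    result = getattr(arr, method)(*args, **kwds)
numpy._core._exceptions._UFuncNoLoopError: ufunc 'multiply' did not contain a loop with signature matching types (dtype('<U4'), dtype('float64')) -> None
```

```bash
cat >> h.py <<'E'
def go(*W):
    o=get_obs(); R=np.array(o['eef_rot']);p=np.array(o['tcp_pos'])
    print('t',o['t'],'p',p.round(4),'f',np.round(o['ft_force'],1),'w',round(o['width'],4),'j',np.round(o['joint_positions'],2))
    for w in W: print(w,(R.T@(np.array(w)-p)/.03).round(2))
E
python3 - <<'E'
from h import *
go((.38,-.32,.32),(.46,-.05,.32),(.464,.1615,.22),(.464,.1615,.087))
E
```

```text
t 0.1 p [ 0.1805 -0.6238  0.2444] f [ 0.8  0.6 -0.6] w 0.0854 j [ 1.55  0.5  -0.43  1.55  0.22  1.14 -0.21]
(0.38, -0.32, 0.32) [ 9.2  -7.88 -2.51]
(0.46, -0.05, 0.32) [ 14.27 -15.79  -2.49]
(0.464, 0.1615, 0.22) [ 16.36 -22.51   0.85]
(0.464, 0.1615, 0.087) [ 16.36 -22.51   5.29]
```

>>> arm_command(
  moves=[
    {"translation": [1.5,-1.5,-0.8],"rotation": [0,0,0],"hand": 100},
    {"translation": [3,-2.8,-1.6],"rotation": [0,0,0],"hand": 100},
    {"translation": [4.5,-4,-2.4],"rotation": [0,0,0],"hand": 100},
    {"translation": [6,-5.2,-2.5],"rotation": [0,0,0],"hand": 100},
    {"translation": [7.2,-6.3,-2.5],"rotation": [0,0,0],"hand": 100},
    {"translation": [8.3,-7.2,-2.5],"rotation": [0,0,0],"hand": 100},
    {"translation": [9.2,-8,-2.5],"rotation": [0,0,0],"hand": 100},
    {"translation": [9.2,-8,-2.5],"rotation": [0,0,0],"hand": 100},
  ],
)

```text
t: 0.9
tcp_pos: [0.3814, -0.3127, 0.3206]
eef_rot: [[0.959, 0.283, 0.001], [0.283, -0.959, 0.0], [0.001, -0.0, -1.0]]
ft_force: [0.8, 0.3, 0.2]
width: 0.0855
finger_force: 0.0
```

```bash
python3 - <<'E'
from h import *
go((.46,-.05,.32),(.464,.1615,.22),(.464,.1615,.087))
E
```

```text
t 0.9 p [ 0.3814 -0.3127  0.3206] f [0.8 0.3 0.2] w 0.0855 j [ 1.22  0.16 -0.65  1.84  0.1   1.18 -0.75]
(0.46, -0.05, 0.32) [ 4.99 -7.66  0.03]
(0.464, 0.1615, 0.22) [  7.11 -14.38   3.36]
(0.464, 0.1615, 0.087) [  7.11 -14.38   7.8 ]
```

>>> arm_command(
  moves=[
    {"translation": [0.8,-1.3,0],"rotation": [0,0,0],"hand": 100},
    {"translation": [1.6,-2.6,0],"rotation": [0,0,0],"hand": 100},
    {"translation": [2.5,-3.9,0],"rotation": [0,0,0],"hand": 100},
    {"translation": [3.3,-5.2,0],"rotation": [0,0,0],"hand": 100},
    {"translation": [4.2,-6.5,0],"rotation": [0,0,0],"hand": 100},
    {"translation": [5,-7.8,0],"rotation": [0,0,0],"hand": 100},
    {"translation": [5.4,-9.2,0],"rotation": [0,0,0],"hand": 100},
    {"translation": [5.8,-10.6,0.5],"rotation": [0,0,0],"hand": 100},
    {"translation": [6.3,-12,1],"rotation": [0,0,0],"hand": 100},
    {"translation": [6.8,-13.3,1.5],"rotation": [0,0,0],"hand": 100},
  ],
)

```text
t: 1.9
tcp_pos: [0.4637, 0.1246, 0.2749]
eef_rot: [[0.961, 0.278, 0.001], [0.278, -0.961, -0.001], [0.0, 0.001, -1.0]]
ft_force: [-0.6, -0.5, 0.1]
width: 0.0857
finger_force: 0.0
```

```bash
python3 - <<'E'
from h import *
go((.464,.1615,.22),(.464,.1615,.087))
E
```

```text
t 1.9 p [0.4637 0.1246 0.2749] f [-0.6 -0.5  0.1] w 0.0857 j [ 0.55  0.25 -0.99  1.92  0.23  1.1  -1.82]
(0.464, 0.1615, 0.22) [ 0.35 -1.18  1.83]
(0.464, 0.1615, 0.087) [ 0.35 -1.19  6.26]
```

>>> arm_command(
  moves=[
    {"translation": [0.3,-1,0.8],"rotation": [0,0,0],"hand": 100},
    {"translation": [0.35,-1.2,1.8],"rotation": [0,0,0],"hand": 100},
    {"translation": [0.35,-1.2,1.8],"rotation": [0,0,0],"hand": 100},
  ],
)

```text
t: 2.2
tcp_pos: [0.4611, 0.1612, 0.218]
eef_rot: [[0.959, 0.282, -0.007], [0.282, -0.959, -0.001], [-0.007, -0.002, -1.0]]
ft_force: [-1.0, -0.0, -0.8]
width: 0.0852
finger_force: 0.0
```

```bash
python3 - <<'E'
from h import *
go((.464,.1615,.22),(.464,.1615,.087))
E
```

```text
t 2.2 p [0.4611 0.1612 0.218 ] f [-1.  -0.  -0.8] w 0.0852 j [ 0.41  0.36 -0.96  1.96  0.34  1.01 -1.98]
(0.464, 0.1615, 0.22) [ 0.1   0.02 -0.07]
(0.464, 0.1615, 0.087) [0.13 0.02 4.36]
```

>>> arm_command(
  moves=[
    {"translation": [0.1,0,1.2],"rotation": [0,0,0],"hand": 100},
    {"translation": [0.1,0,2.2],"rotation": [0,0,0],"hand": 100},
    {"translation": [0.1,0,3.2],"rotation": [0,0,0],"hand": 100},
    {"translation": [0.1,0,4],"rotation": [0,0,0],"hand": 100},
    {"translation": [0.1,0,4.3],"rotation": [0,0,0],"hand": 100},
    {"translation": [0.1,0,4.3],"rotation": [0,0,0],"hand": 100},
    {"translation": [0.1,0,4.3],"rotation": [0,0,0],"hand": 100},
  ],
)

```text
t: 2.9
tcp_pos: [0.4681, 0.1613, 0.0936]
eef_rot: [[0.961, 0.277, 0.002], [0.277, -0.961, 0.0], [0.002, 0.0, -1.0]]
ft_force: [-0.3, 0.5, 0.7]
width: 0.085
finger_force: 0.0
```

```bash
python3 - <<'E'
from h import *
go((.464,.1615,.087))
for n in('scene','top'):
    c=cam(n);np.save(n+'1.npy',c,allow_pickle=True)
    u,v=proj(c,(.464,.1615,.09)).astype(int)
    cv2.imwrite(f'pics/{n}1.png',cv2.resize(c['image'][v-35:v+35,u-45:u+45],(720,560),interpolation=cv2.INTER_CUBIC))
a=np.hstack([cv2.imread(f'pics/{n}1.png') for n in('scene','top')]);cv2.imwrite('pics/g1.png',cv2.resize(a,(800,311)))
E
```

```text
t 2.9 p [0.4681 0.1613 0.0936] f [-0.3  0.5  0.7] w 0.085 j [ 0.26  0.55 -0.8   2.04  0.56  0.78 -2.17]
(0.464, 0.1615, 0.087) [-0.13 -0.05  0.22]
```

View pics/g1.png

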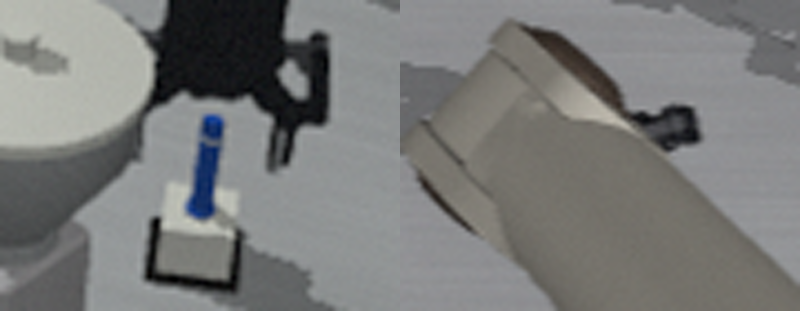

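The scene view shows the stylus upright between the open fingers, at about (205,165), with the +y finger clear at (285,150).

>>> arm_command(
  moves=[
    {"translation": [-0.1,0,0.2],"rotation": [0,0,0],"hand": 100},
    {"translation": [-0.1,0,0.2],"rotation": [0,0,0],"hand": 100},
    {"translation": [-0.1,0,0.2],"rotation": [0,0,0],"hand": 60},
    {"translation": [-0.1,0,0.2],"rotation": [0,0,0],"hand": 30},
    {"translation": [-0.1,0,0.2],"rotation": [0,0,0],"hand": 0},
    {"translation": [-0.1,0,0.2],"rotation": [0,0,0],"hand": 0},
    {"translation": [-0.1,0,0.2],"rotation": [0,0,0],"hand": 0},
    {"translation": [-0.1,0,0.2],"rotation": [0,0,0],"hand": 0},
    {"translation": [-0.1,0,0.2],"rotation": [0,0,0],"hand": 0},
  ],
  force=40,
)

```text
t: 3.9
tcp_pos: [0.4642, 0.1603, 0.0862]
eef_rot: [[0.961, 0.278, -0.0], [0.278, -0.961, -0.0], [-0.0, 0.0, -1.0]]
ft_force: [-0.1, -1.1, -0.2]
width: 0.0147
finger_force: 38.9
```

```bash
python3 - <<'E'
from h import *
go((.464,.1615,.087))
S=cam('scene')
for ce,s,m in blobs(S,(105,150,60),(130,255,255)):
    if s[0]>300:print(ce,s)
E
```

```text
t 3.9 p [0.4642 0.1603 0.0862] f [-0.1 -1.1 -0.2] w 0.0147 j [ 0.26  0.56 -0.79  2.05  0.57  0.76 -2.18]
(0.464, 0.1615, 0.087) [ 0.01 -0.04 -0.03]
[384.5   200.125] [382 198   6   5  24]
[382.8        212.30666667] [379 204   8  17  75]
```

>>> arm_command(
  moves=[
    {"translation": [0,0,-0.3],"rotation": [0,0,0],"hand": 0},
    {"translation": [0,0,-1],"rotation": [0,0,0],"hand": 0},
    {"translation": [0,0,-2],"rotation": [0,0,0],"hand": 0},
    {"translation": [0,0,-3],"rotation": [0,0,0],"hand": 0},
    {"translation": [0,0,-4],"rotation": [0,0,0],"hand": 0},
    {"translation": [0,0,-5],"rotation": [0,0,0],"hand": 0},
    {"translation": [0,0,-6],"rotation": [0,0,0],"hand": 0},
    {"translation": [0,0,-7],"rotation": [0,0,0],"hand": 0},
    {"translation": [0,0,-7.6],"rotation": [0,0,0],"hand": 0},
    {"translation": [0,0,-7.6],"rotation": [0,0,0],"hand": 0},
  ],
)

```text
t: 4.95
tcp_pos: [0.4654, 0.1614, 0.3173]
eef_rot: [[0.96, 0.278, 0.005], [0.278, -0.96, 0.0], [0.005, 0.001, -1.0]]
ft_force: [-1.0, -0.6, -0.0]
width: 0.0149
finger_force: 39.2
```

```bash
python3 - <<'E'
from h import *
go((.47,-.0,.315),(.591,-.096,.315))
S=cam('scene')
for ce,s,m in blobs(S,(105,150,60),(130,255,255)):
    if s[0]>300:print(ce,s)
E
```

```text
t 4.95 p [0.4654 0.1614 0.3173] f [-1.  -0.6 -0. ] w 0.0149 j [ 0.51  0.23 -1.03  1.84  0.21  1.19 -1.87]
(0.47, -0.0, 0.315) [-1.35  5.21  0.08]
(0.591, -0.096, 0.315) [1.63 9.41 0.1 ]
[395.1 131.2] [392 129   7   5  30]
[392.86725664 146.59292035] [388 136  10  22 113]
```

>>> arm_command(
  moves=[
    {"translation": [-0.4,1.3,0],"rotation": [0,0,0],"hand": 0},
    {"translation": [-0.8,2.6,0],"rotation": [0,0,0],"hand": 0},
    {"translation": [-1.1,4,0],"rotation": [0,0,0],"hand": 0},
    {"translation": [-1,5.4,0],"rotation": [0,0,0],"hand": 0},
    {"translation": [-0.5,6.5,0],"rotation": [0,0,0],"hand": 0},
    {"translation": [0.2,7.5,0],"rotation": [0,0,0],"hand": 0},
    {"translation": [0.9,8.5,0],"rotation": [0,0,0],"hand": 0},
    {"translation": [1.6,9.4,0],"rotation": [0,0,0],"hand": 0},
    {"translation": [1.6,9.4,0],"rotation": [0,0,0],"hand": 0},
    {"translation": [1.6,9.4,0],"rotation": [0,0,0],"hand": 0},
  ],
)

```text
t: 6.0
tcp_pos: [0.588, -0.0969, 0.3121]
eef_rot: [[0.961, 0.278, -0.004], [0.278, -0.961, 0.002], [-0.003, -0.003, -1.0]]
ft_force: [-0.3, 0.9, -0.2]
width: 0.015
finger_force: 39.3
```

```bash
python3 - <<'E'
from h import *
go((.591,-.096,.315))
S=cam('scene'); np.save('scene2.npy',S,allow_pickle=True)
for ce,s,m in blobs(S,(105,150,60),(130,255,255)): print('b',ce.round(1),s)
for ce,s,m in blobs(S,(6,120,100),(20,255,255),3):
    if 230<s[0]<330 and s[1]>150: print('o',ce.round(1),s)
o=get_obs();p=np.array(o['tcp_pos']);tip=p-[0,0,.0792]
print('tip px',proj(S,tip),'but px',proj(S,(.5914,-.0966,.191)))
u,v=proj(S,tip).astype(int)
cv2.imwrite('pics/b2.png',cv2.resize(S['image'][v-40:v+40,u-55:u+55],(770,560),interpolation=cv2.INTER_CUBIC)); print(u-55,v-40)
E
```

```text
t 6.0 p [ 0.588  -0.0969  0.3121] f [-0.3  0.9 -0.2] w 0.015 j [ 0.75  0.44 -0.85  1.6   0.34  1.26 -1.45]
(0.591, -0.096, 0.315) [ 0.1  0.  -0.1]
b [284.4 135.1] [282 133   6   5  29]
b [284.8 150.4] [282 140   8  21 104]
b [262.3 178.8] [252 173  21  14 120]
o [287.  183.5] [286 183   3   2   6]
tip px [286.43566453 171.10532878] but px [286.2881921  184.13264129]
231 131
```

View pics/b2.png

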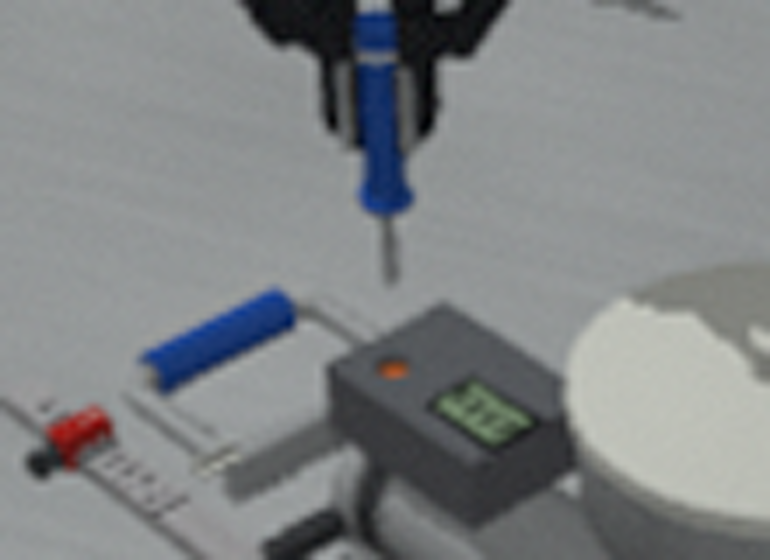

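The tip is at crop (390,280) and the button at (395,370), so the tip is almost straight above the button and needs about 3 mm in x and 1 mm in y.

>>> arm_command(
  moves=[
    {"translation": [0.1,0,0.4],"rotation": [0,0,0],"hand": 0},
    {"translation": [0.1,0,0.8],"rotation": [0,0,0],"hand": 0},
    {"translation": [0.1,0,1.05],"rotation": [0,0,0],"hand": 0},
    {"translation": [0.1,0,1.05],"rotation": [0,0,0],"hand": 0},
    {"translation": [0.1,0,1.05],"rotation": [0,0,0],"hand": 0},
    {"translation": [0.1,0,1.05],"rotation": [0,0,0],"hand": 0},
  ],
)

```text
t: 6.65
tcp_pos: [0.5919, -0.0962, 0.2833]
eef_rot: [[0.961, 0.278, 0.001], [0.278, -0.961, -0.0], [0.001, 0.0, -1.0]]
ft_force: [0.1, -0.2, -0.4]
width: 0.015
finger_force: 39.3
```

```bash
python3 - <<'E'
from h import *
go((.591,-.0955,.279),(.591,-.0955,.266))
S=cam('scene'); go()
o=get_obs();p=np.array(o['tcp_pos']);tip=p-[0,0,.0792]
print('tip px',proj(S,tip))
g=cv2.cvtColor(S['image'],cv2.COLOR_BGR2GRAY)
print(g[164:184:2,278:296])
T=cam('top')
for ce,s,m in blobs(S,(6,120,100),(20,255,255),1):
    if 270<s[0]<300 and s[1]>150: print('o',ce.round(1),s)
for ce,s,m in blobs(T,(6,120,100),(20,255,255),1):print('oT',ce.round(1),s)
E
```

```text
t 6.65 p [ 0.5919 -0.0962  0.2833] f [ 0.1 -0.2 -0.4] w 0.015 j [ 0.74  0.46 -0.84  1.63  0.36  1.21 -1.47]
(0.591, -0.0955, 0.279) [-0.02 -0.03  0.14]
(0.591, -0.0955, 0.266) [-0.02 -0.03  0.58]
t 6.7 p [ 0.592  -0.0962  0.2834] f [-0.2  0.4 -0.9] w 0.0148 j [ 0.74  0.46 -0.84  1.63  0.36  1.21 -1.47]
tip px [286.11032998 180.50852199]
[[148 152 150 153 129  73  41  41  46  38  74 133 149 149 147 149 149 148]
 [150 147 149 152 127  74  41  45  47  39  67 132 153 151 151 151 150 148]
 [153 151 154 141 102  53  43  46  43  43  35  68 128 152 149 146 148 150]
 [150 153 153 155 131  83  62  63  51  61  86 119 147 150 150 149 149 149]
 [154 154 152 152 151 153 153 124  96 134 154 151 150 149 149 151 149 152]
 [142 145 149 153 154 154 154 124  89 132 152 152 152 146 137 120 106 125]
 [134 146 149 142 147 150 154 127  94 110 139 128 108  97  86  85  86  89]
 [133 114 113 133 146 150 138 111  98  86  84  88  88  86  87  88  87  87]
 [157 158 140 110  96  89  84  92  94  90  88  89  88  86  87  87  89  87]
 [120  94  85  87  89  88  79  64  61  64  65  77  88  86  87  88  88  88]]
o [287.  183.5] [286 183   3   2   6]
```

>>> arm_command(
  moves=[
    {"translation": [0,-0.05,0.15],"rotation": [0,0,0],"hand": 0},
    {"translation": [0,-0.05,0.3],"rotation": [0,0,0],"hand": 0},
    {"translation": [0,-0.05,0.4],"rotation": [0,0,0],"hand": 0},
    {"translation": [0,-0.05,0.4],"rotation": [0,0,0],"hand": 0},
    {"translation": [0,-0.05,0.4],"rotation": [0,0,0],"hand": 0},
  ],
)

```text
t: 7.25
tcp_pos: [0.5912, -0.0948, 0.2707]
eef_rot: [[0.961, 0.278, -0.0], [0.278, -0.961, 0.0], [-0.0, -0.0, -1.0]]
ft_force: [-0.3, 1.0, -0.3]
width: 0.0151
finger_force: 39.3
```

```bash
python3 - <<'E'
from h import *
go((.591,-.095,.266))
E
```

```text
t 7.25 p [ 0.5912 -0.0948  0.2707] f [-0.3  1.  -0.3] w 0.0151 j [ 0.73  0.47 -0.83  1.65  0.37  1.19 -1.48]
(0.591, -0.095, 0.266) [-0.01  0.    0.16]
```

>>> arm_command(
  moves=[
    {"translation": [0,0,0.08],"rotation": [0,0,0],"hand": 0},
    {"translation": [0,0,0.13],"rotation": [0,0,0],"hand": 0},
    {"translation": [0,0,0.15],"rotation": [0,0,0],"hand": 0},
    {"translation": [0,0,0.15],"rotation": [0,0,0],"hand": 0},
    {"translation": [0,0,0.15],"rotation": [0,0,0],"hand": 0},
  ],
)

```text
t: 7.75
tcp_pos: [0.5915, -0.0948, 0.2667]
eef_rot: [[0.961, 0.278, 0.001], [0.278, -0.961, -0.0], [0.001, 0.0, -1.0]]
ft_force: [0.3, -1.0, 2.7]
width: 0.0149
finger_force: 39.5
```

>>> arm_command(
  moves=[
    {"translation": [0,0,0.05],"rotation": [0,0,0],"hand": 0},
    {"translation": [0,0,0.08],"rotation": [0,0,0],"hand": 0},
    {"translation": [0,0,0.1],"rotation": [0,0,0],"hand": 0},
    {"translation": [0,0,0.1],"rotation": [0,0,0],"hand": 0},
    {"translation": [0,0,0.1],"rotation": [0,0,0],"hand": 0},
  ],
)

```text
t: 8.25
tcp_pos: [0.592, -0.0946, 0.2655]
eef_rot: [[0.961, 0.278, 0.002], [0.278, -0.961, -0.001], [0.002, 0.002, -1.0]]
ft_force: [-3.5, 0.5, 13.2]
width: 0.0151
finger_force: 40.7
```

>>> arm_command(
  moves=[
    {"translation": [0,0,-0.1],"rotation": [0,0,0],"hand": 0},
    {"translation": [0,0,-0.4],"rotation": [0,0,0],"hand": 0},
    {"translation": [0,0,-0.9],"rotation": [0,0,0],"hand": 0},
    {"translation": [0,0,-1.5],"rotation": [0,0,0],"hand": 0},
    {"translation": [0,0,-1.8],"rotation": [0,0,0],"hand": 0},
    {"translation": [0,0,-1.8],"rotation": [0,0,0],"hand": 0},
  ],
)

```text
t: 8.85
tcp_pos: [0.592, -0.0947, 0.3191]
eef_rot: [[0.961, 0.278, 0.003], [0.278, -0.961, -0.001], [0.002, 0.001, -1.0]]
ft_force: [0.1, 0.1, -0.7]
width: 0.0151
finger_force: 39.4
```

```bash
python3 - <<'E'
from h import *
go((.47,0,.315),(.4642,.1606,.315))
E
```

```text
t 8.85 p [ 0.592  -0.0947  0.3191] f [ 0.1  0.1 -0.7] w 0.0151 j [ 0.75  0.43 -0.85  1.59  0.34  1.27 -1.45]
(0.47, 0, 0.315) [-3.03 -4.17  0.12]
(0.4642, 0.1606, 0.315) [-1.73 -9.36  0.12]
```

>>> arm_command(
  moves=[
    {"translation": [-0.8,-1,0],"rotation": [0,0,0],"hand": 0},
    {"translation": [-1.6,-2,0],"rotation": [0,0,0],"hand": 0},
    {"translation": [-2.3,-3.1,0],"rotation": [0,0,0],"hand": 0},
    {"translation": [-2.7,-4.2,0],"rotation": [0,0,0],"hand": 0},
    {"translation": [-2.5,-5.5,0],"rotation": [0,0,0],"hand": 0},
    {"translation": [-2.2,-6.8,0],"rotation": [0,0,0],"hand": 0},
    {"translation": [-2,-8.1,0],"rotation": [0,0,0],"hand": 0},
    {"translation": [-1.75,-9.35,0],"rotation": [0,0,0],"hand": 0},
    {"translation": [-1.75,-9.35,0],"rotation": [0,0,0],"hand": 0},
    {"translation": [-1.75,-9.35,0],"rotation": [0,0,0],"hand": 0},
  ],
)

```text
t: 9.85
tcp_pos: [0.4621, 0.1608, 0.3168]
eef_rot: [[0.96, 0.281, -0.001], [0.281, -0.96, -0.0], [-0.001, -0.0, -1.0]]
ft_force: [0.2, -0.7, -0.2]
width: 0.015
finger_force: 39.4
```

```bash
python3 - <<'E'
from h import *
go((.4642,.1606,.14))
E
```

```text
t 9.85 p [0.4621 0.1608 0.3168] f [ 0.2 -0.7 -0.2] w 0.015 j [ 0.53  0.23 -1.04  1.84  0.21  1.19 -1.87]
(0.4642, 0.1606, 0.14) [0.07 0.03 5.89]
```

Down to tip ≈ 55 mm (TCP 0.135), still above the mouth, then check.

>>> arm_command(
  moves=[
    {"translation": [0,0,1.2],"rotation": [0,0,0],"hand": 0},
    {"translation": [0,0,2.4],"rotation": [0,0,0],"hand": 0},
    {"translation": [0,0,3.6],"rotation": [0,0,0],"hand": 0},
    {"translation": [0,0,4.8],"rotation": [0,0,0],"hand": 0},
    {"translation": [0,0,5.8],"rotation": [0,0,0],"hand": 0},
    {"translation": [0,0,5.8],"rotation": [0,0,0],"hand": 0},
    {"translation": [0,0,5.8],"rotation": [0,0,0],"hand": 0},
    {"translation": [0,0,5.8],"rotation": [0,0,0],"hand": 0},
  ],
)

```text
t: 10.65
tcp_pos: [0.4641, 0.1599, 0.1448]
eef_rot: [[0.961, 0.277, 0.002], [0.277, -0.961, 0.0], [0.002, 0.0, -1.0]]
ft_force: [0.1, 0.4, -1.2]
width: 0.0145
finger_force: 39.4
```

```bash
python3 - <<'E'
from h import *
S=cam('scene')
go((.4642,.1603,.087))
o=get_obs();tip=np.array(o['tcp_pos'])-[0,0,.0792]
print(proj(S,tip),proj(S,(.4642,.1603,.045)))
u,v=proj(S,tip).astype(int);cv2.imwrite('pics/r3.png',cv2.resize(S['image'][v-40:v+40,u-50:u+50],(750,600),interpolation=cv2.INTER_CUBIC));print(u-50,v-40)
E
```

```text
t 10.7 p [0.4642 0.1601 0.145 ] f [-0.1  0.6 -1.5] w 0.0149 j [ 0.35  0.47 -0.89  2.02  0.48  0.87 -2.1 ]
(0.4642, 0.1603, 0.087) [-0.   -0.01  1.93]
[382.12549533 213.80656596] [381.45269478 218.88699997]
332 173
```

View pics/r3.png

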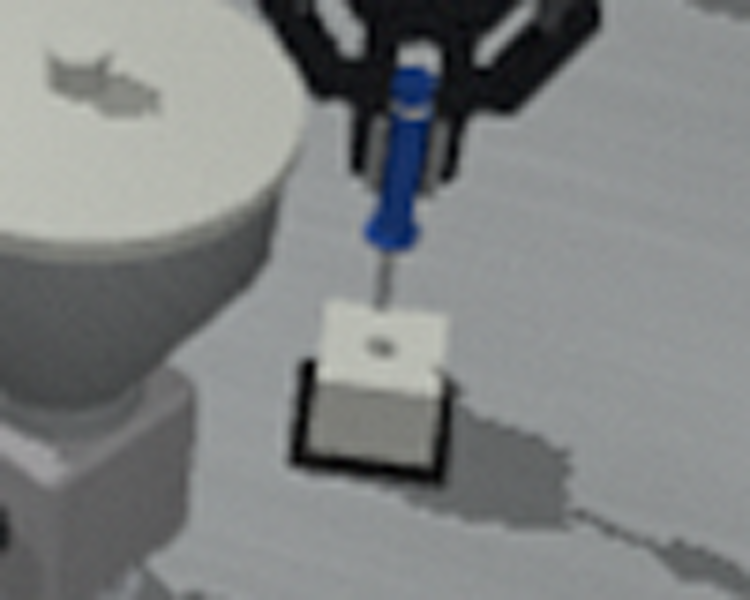

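The tip is at crop (382,306) and the holder hole at (382,346). Projecting to the mouth puts the hole about 2 mm to +y, so I'll correct by 1.5 mm and descend.

>>> arm_command(
  moves=[
    {"translation": [0,-0.05,0.3],"rotation": [0,0,0],"hand": 0},
    {"translation": [0,-0.05,0.6],"rotation": [0,0,0],"hand": 0},
    {"translation": [0,-0.05,0.9],"rotation": [0,0,0],"hand": 0},
    {"translation": [0,-0.05,1.1],"rotation": [0,0,0],"hand": 0},
    {"translation": [0,-0.05,1.1],"rotation": [0,0,0],"hand": 0},
  ],
)

```text
t: 11.2
tcp_pos: [0.4616, 0.1613, 0.1092]
eef_rot: [[0.96, 0.278, -0.002], [0.278, -0.96, -0.0], [-0.002, -0.0, -1.0]]
ft_force: [-0.1, -0.1, 0.3]
width: 0.015
finger_force: 39.4
```

```bash
python3 - <<'E'
from h import *
go((.4642,.1615,.087))
E
```

```text
t 11.2 p [0.4616 0.1613 0.1092] f [-0.1 -0.1  0.3] w 0.015 j [ 0.3   0.52 -0.84  2.05  0.54  0.81 -2.16]
(0.4642, 0.1615, 0.087) [0.09 0.02 0.74]
```

>>> arm_command(
  moves=[
    {"translation": [0,0,0.3],"rotation": [0,0,0],"hand": 0},
    {"translation": [0,0,0.6],"rotation": [0,0,0],"hand": 0},
    {"translation": [0,0,0.7],"rotation": [0,0,0],"hand": 0},
    {"translation": [0,0,0.7],"rotation": [0,0,0],"hand": 0},
    {"translation": [0,0,0.7],"rotation": [0,0,0],"hand": 0},
  ],
)

```text
t: 11.7
tcp_pos: [0.4623, 0.1616, 0.0893]
eef_rot: [[0.961, 0.278, -0.0], [0.278, -0.961, 0.0], [-0.0, -0.0, -1.0]]
ft_force: [0.6, -0.4, -0.6]
width: 0.0151
finger_force: 39.4
```

>>> arm_command(
  moves=[
    {"translation": [0,0,0.08],"rotation": [0,0,0],"hand": 0},
    {"translation": [0,0,0.08],"rotation": [0,0,0],"hand": 0},
    {"translation": [0,0,0.08],"rotation": [0,0,0],"hand": 30},
    {"translation": [0,0,0.08],"rotation": [0,0,0],"hand": 60},
    {"translation": [0,0,0.08],"rotation": [0,0,0],"hand": 100},
    {"translation": [0,0,0.08],"rotation": [0,0,0],"hand": 100},
    {"translation": [0,0,0.08],"rotation": [0,0,0],"hand": 100},
    {"translation": [0,0,0.08],"rotation": [0,0,0],"hand": 100},
  ],
)

```text
t: 12.5
tcp_pos: [0.4624, 0.1615, 0.0869]
eef_rot: [[0.961, 0.278, 0.0], [0.278, -0.961, 0.0], [0.0, -0.0, -1.0]]
ft_force: [0.3, 0.1, -0.4]
width: 0.0854
finger_force: 0.0
```

>>> arm_command(
  moves=[
    {"translation": [0,0,-1],"rotation": [0,0,0],"hand": 100},
    {"translation": [0,0,-2],"rotation": [0,0,0],"hand": 100},
    {"translation": [0,0,-3],"rotation": [0,0,0],"hand": 100},
    {"translation": [0,0,-4],"rotation": [0,0,0],"hand": 100},
    {"translation": [0,0,-5],"rotation": [0,0,0],"hand": 100},
    {"translation": [0,0,-6],"rotation": [0,0,0],"hand": 100},
    {"translation": [0,0,-6.8],"rotation": [0,0,0],"hand": 100},
    {"translation": [0,0,-6.8],"rotation": [0,0,0],"hand": 100},
  ],
)

```text
t: 13.3
tcp_pos: [0.4641, 0.1625, 0.2941]
eef_rot: [[0.961, 0.278, 0.006], [0.278, -0.961, 0.001], [0.006, 0.001, -1.0]]
ft_force: [0.2, 0.8, -0.9]
width: 0.0858
finger_force: 0.0
```

```bash
python3 - <<'E'
from h import *
S=cam('scene')
for ce,s,m in blobs(S,(105,150,60),(130,255,255)):print(ce.round(1),s)
fy=np.array([-.3907,-.9205,0]); h=np.array([.525,-.218,0])
a=h+[0,0,.30]
go((.42,0,.30),a,h+[0,0,.120])
E
```

```text
[262.3 178.9] [252 173  21  14 121]
[384.8 199.8] [383 198   5   5  17]
[383.1 212.2] [380 204   7  17  66]
t 13.35 p [0.4632 0.1618 0.2923] f [-0.9 -0.3 -1.2] w 0.0856 j [ 0.51  0.26 -1.04  1.87  0.25  1.14 -1.91]
(0.42, 0, 0.3) [-2.88  4.78 -0.26]
[ 0.525 -0.218  0.3  ] [-1.54 12.73 -0.25]
[ 0.525 -0.218  0.12 ] [-1.56 12.73  5.75]
```

>>> arm_command(
  moves=[
    {"translation": [-0.7,1.2,-0.3],"rotation": [0,0,0],"hand": 100},
    {"translation": [-1.4,2.4,-0.3],"rotation": [0,0,0],"hand": 100},
    {"translation": [-2,3.6,-0.3],"rotation": [0,0,0],"hand": 100},
    {"translation": [-2.6,4.9,-0.3],"rotation": [0,0,0.5],"hand": 100},
    {"translation": [-2.6,6.3,-0.3],"rotation": [0,0,1.3],"hand": 100},
    {"translation": [-2.4,7.7,-0.3],"rotation": [0,0,2.1],"hand": 100},
    {"translation": [-2.2,9,-0.3],"rotation": [0,0,2.9],"hand": 100},
    {"translation": [-2,10.3,-0.3],"rotation": [0,0,3.6],"hand": 100},
    {"translation": [-1.8,11.5,-0.3],"rotation": [0,0,4.3],"hand": 100},
    {"translation": [-1.55,12.7,-0.3],"rotation": [0,0,4.9],"hand": 100},
  ],
)

```text
t: 14.35
tcp_pos: [0.5231, -0.219, 0.298]
eef_rot: [[0.918, -0.396, -0.003], [-0.396, -0.918, 0.001], [-0.003, 0.0, -1.0]]
ft_force: [0.6, 0.4, 0.7]
width: 0.0854
finger_force: 0.0
```

```bash
python3 - <<'E'
from h import *
go((.525,-.218,.3),(.525,-.218,.2),(.525,-.218,.120))
print(np.round(get_obs()['eef_rot'],3))
E
```

```text
t 14.35 p [ 0.5231 -0.219   0.298 ] f [0.6 0.4 0.7] w 0.0854 j [ 0.94  0.36 -0.74  1.69  0.26  1.19 -1.85]
(0.525, -0.218, 0.3) [ 0.04 -0.05 -0.07]
(0.525, -0.218, 0.2) [ 0.05 -0.06  3.27]
(0.525, -0.218, 0.12) [ 0.06 -0.06  5.93]
[[ 0.918 -0.396 -0.003]
 [-0.396 -0.918  0.001]
 [-0.003  0.    -1.   ]]
```

>>> arm_command(
  moves=[
    {"translation": [0.05,-0.05,1.2],"rotation": [0,0,0],"hand": 100},
    {"translation": [0.05,-0.05,2.4],"rotation": [0,0,0],"hand": 100},
    {"translation": [0.05,-0.05,3.4],"rotation": [0,0,0],"hand": 100},
    {"translation": [0.05,-0.05,4.3],"rotation": [0,0,0],"hand": 100},
    {"translation": [0.05,-0.05,5.1],"rotation": [0,0,0],"hand": 100},
    {"translation": [0.05,-0.05,5.8],"rotation": [0,0,0],"hand": 100},
    {"translation": [0.05,-0.05,5.8],"rotation": [0,0,0],"hand": 100},
    {"translation": [0.05,-0.05,5.8],"rotation": [0,0,0],"hand": 100},
  ],
)

```text
t: 15.15
tcp_pos: [0.525, -0.216, 0.1251]
eef_rot: [[0.92, -0.391, -0.002], [-0.391, -0.92, 0.001], [-0.002, -0.0, -1.0]]
ft_force: [-1.0, 0.3, 0.2]
width: 0.0853
finger_force: 0.0
```

```bash
python3 - <<'E'
from h import *
go((.525,-.218,.120))
S=cam('scene')
for ce,s,m in blobs(S,(105,150,60),(130,255,255)):print(ce.round(1),s)
E
```

```text
t 15.15 p [ 0.525  -0.216   0.1251] f [-1.   0.3  0.2] w 0.0853 j [ 0.84  0.56 -0.65  1.85  0.43  0.88 -1.98]
(0.525, -0.218, 0.12) [0.03 0.06 0.17]
[260. 180.] [252 175  16  12  93]
[384.9 199.8] [383 198   5   5  19]
[383.1 212.2] [380 204   7  17  66]
```

Close on the handle.

>>> arm_command(
  moves=[
    {"translation": [0,0.05,0.15],"rotation": [0,0,0],"hand": 100},
    {"translation": [0,0.05,0.15],"rotation": [0,0,0],"hand": 70},
    {"translation": [0,0.05,0.15],"rotation": [0,0,0],"hand": 40},
    {"translation": [0,0.05,0.15],"rotation": [0,0,0],"hand": 10},
    {"translation": [0,0.05,0.15],"rotation": [0,0,0],"hand": 0},
    {"translation": [0,0.05,0.15],"rotation": [0,0,0],"hand": 0},
    {"translation": [0,0.05,0.15],"rotation": [0,0,0],"hand": 0},
    {"translation": [0,0.05,0.15],"rotation": [0,0,0],"hand": 0},
    {"translation": [0,0.05,0.15],"rotation": [0,0,0],"hand": 0},
  ],
  force=60,
)

```text
t: 16.1
tcp_pos: [0.5248, -0.219, 0.1219]
eef_rot: [[0.92, -0.392, -0.0], [-0.392, -0.92, -0.001], [0.0, 0.001, -1.0]]
ft_force: [-3.1, -2.1, 5.0]
width: 0.0202
finger_force: 58.6
```

```bash
python3 - <<'E'
from h import *
go()
T=cam('top');S=cam('scene');np.save('scene4.npy',S,allow_pickle=True);np.save('top4.npy',T,allow_pickle=True)
S=S['image'];T=T['image']
a=cv2.resize(S[170:215,225:285],(800,600),interpolation=cv2.INTER_CUBIC)
cv2.imwrite('pics/s4.png',a)
E
```

```text
t 16.1 p [ 0.5248 -0.219   0.1219] f [-3.1 -2.1  5. ] w 0.0202 j [ 0.84  0.56 -0.65  1.85  0.43  0.87 -1.99]
```

View pics/s4.png

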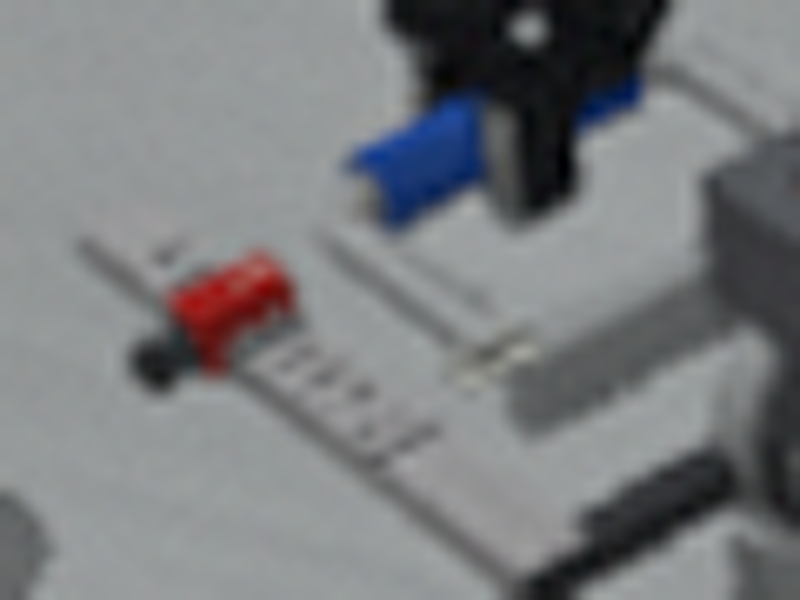

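The gripper is closed on the sleeve. The index line is at crop (490,360) on the tongue, and the rider's line is a pale streak near (235,290).

```bash
python3 - <<'E'
from h import *
S=np.load('scene4.npy',allow_pickle=True).item();T=np.load('top0.npy',allow_pickle=True).item();S0=np.load('scene0.npy',allow_pickle=True).item()
sc=lambda u,v:((u+.5)/13.333-.5+225,(v+.5)/13.333-.5+170)
tc=lambda u,v:((u+.5)/4.706-.5+245,(v+.5)/4.706-.5+150)
fy=np.array([-.3907,-.9205,0]);fx=np.array([-.9205,.3907,0]);o=np.array([.598,-.0505,0])
F=lambda P:np.round([(P-o)@fx,(P-o)@fy,P[2]],4)
print('idx S',F(plane(S,*sc(490,360),.140)),'T',F(plane(T,*tc(577,262),.140)))
print('rider S',F(plane(S,*sc(235,290),.137)),'T blob',F(plane(T,388.5,205.3,.134)),'tri',F(tri(T,(388.5,205.3),S,(241.5,192.9))))
im=S['image'].astype(int);print('scene G rider');print(im[188:199,236:250,1])
im=T['image'].astype(int);print('top R-G');print((im[200:214,383:396,2]-im[200:214,383:396,1]));print(im[200:214,383:396,1])
E
```

```text
idx S [-0.0612  0.1025  0.14  ] T [-0.0618  0.104   0.14  ]
rider S [-0.0848  0.1645  0.137 ] T blob [-0.0897  0.1659  0.134 ] tri [-0.0889  0.1652  0.133 ]
scene G rider
[[143 131 130 146 156 152 155 142 134 145 154 155 145 129]
 [131 109 142 147 143 143 134 112  91 111 141 156 156 140]
 [154 149 144 111  92  85  63  79  95  67 107 149 155 154]
 [136 128  90  74  50  25  64  62  22  17  49 127 154 152]
 [109  94  55  25  31  32  31  25  21  30  39 122 155 154]
 [123  88  42  30  32  24  19  18  27  72  63 108 149 155]
 [133  92  45  27  19  17  32  59  68  83  86 104 141 157]
 [ 87  72  48  38  22  30  59  93  88  95 119 133 140 153]
 [ 40  43  43  36  20  42  77  93 120 142 139 119 122 145]
 [ 34  36  49  60  43  46  76 113 141 139 121 138 143 130]
 [ 43  41  99 121 110 106 108  95 106 135 153 150 122 111]]
top R-G
[[  0   1   0  -1  -1  -2  -2   0  -2  -1  -3  -1   0]
 [  0  -2  -2  -2  -2  -2  -3  -2  -2  -2  -1  -1  -2]
 [  2   0  -4  -2  -2   5  21   4   0   0   0  -1   0]
 [  4   2   2   0  12 107 134 115  48   1   0   0   0]
 [  4   4   1   9  53 120 128 129 114  46  -1  -2  
[... 570 characters left out ...]
44 146 117  48  49  63  99 129 145 145]
 [152 147 146 146 131  87  40  53  58 107 146 147 147]
 [156 141 118 131 109  24  35  33  47 107 146 146 148]
 [157 125  93 106  69  26  30  32  45 107 147 148 145]
 [141 107 103  93  33  29  27  27  80 129 143 143 144]
 [130  90 102  91  24  33  34  33 109 155 149 144 142]
 [125  92  97  51  37  80  85  45 113 154 155 154 149]
 [104 110  93  36  78  95  58  83 138 154 143 137 154]
 [136  99  37  31  85  96  44 112 155 142 123 139 153]
 [142 118  62  23  47  55  85 136 155 133 123 156 144]
 [145 143 143 129  90  62  95 124 144 156 154 153 130]
 [145 144 144 145 146 146 145 137 122 113 136 155 153]
 [143 142 143 142 144 143 144 143 143 136 114  91 112]]
```

```bash
python3 - <<'E'
from h import *
S=np.load('scene4.npy',allow_pickle=True).item();T=np.load('top0.npy',allow_pickle=True).item()
fy=np.array([-.3907,-.9205,0]);fx=np.array([-.9205,.3907,0]);o=np.array([.598,-.0505,0])
F=lambda P:np.round([(P-o)@fx,(P-o)@fy,P[2]],4)
print(F(plane(T,387.8,208.0,.136)),F(plane(S,243.2,190.4,.136)),F(tri(T,(387.8,208),S,(243.2,190.4))))
# index in top: tongue brightness
im=T['image'];print(im[201:212,360:374,1])
im=S['image'];print(im[192:202,254:270,1])
E
```

```text
[-0.0804  0.1669  0.136 ] [-0.0793  0.167   0.136 ] [-0.08    0.1666  0.1366]
[[141 141 143 142 141 135 121 123 129 134 151 149 138 135]
 [141 140 142 143 140 143 147 151 121  79 114 141 152 151]
 [144 145 145 146 146 146 162 168 150 150 128  91 114 143]
 [145 142 143 143 143 139 160 154 138 178 153 145 140 121]
 [142 143 143 142 142 146 170 154 139 171 145 145 145 143]
 [138 141 141 140 140 151 145 128 162 162 140 139 140 140]
 [141 141 141 143 138 162 163 152 177 150 142 144 143 141]
 [134 141 141 126 102 107 111 151 163 141 140 139 141 141]
 [142 143 141 120 113 144 140 131 124 126 135 141 144 143]
 [139 143 132 116 128 142 151 150 140 136 131 129 137 144]
 [145 143 126 116 141 150 139 126 135 145 142 138 141 135]]
[[115 120 140 152 152 143 128 137 156 156 156 156 154 154 150 145]
 [139 119 116 133 154 155 146 139 149 161 157 154 147 145 144 143]
 [156 147 129 117 123 147 157 155 150 142 133 142 147 143 136 123]
 [155 156 160 136 113 129 140 141 120 115 129 136 136 127 110 101]
 [155 155 157 157 140 132 115  92 107 153 160 131 113  99  93  93]
 [152 155 158 155 142 134 126 126 141 120 103 104  94  90  92  92]
 [153 154 154 153 138 150 159 141 125 103  93  93  91  96  90  89]
 [153 152 151 152 155 147 140 154 144 112  99  93  90  91  89  87]
 [142 145 156 153 152 154 154 154 143 108  95  93  88  89  89 109]
 [135 139 140 136 147 153 154 155 148 120  98  93  96 111 123 147]]
```

>>> arm_command(
  moves=[
    {"translation": [0,0.3,0],"rotation": [0,0,0],"hand": 0},
    {"translation": [0,0.6,0],"rotation": [0,0,0],"hand": 0},
    {"translation": [0,0.9,0],"rotation": [0,0,0],"hand": 0},
    {"translation": [0,1.2,0],"rotation": [0,0,0],"hand": 0},
    {"translation": [0,1.5,0],"rotation": [0,0,0],"hand": 0},
    {"translation": [0,1.8,0],"rotation": [0,0,0],"hand": 0},
    {"translation": [0,2,0],"rotation": [0,0,0],"hand": 0},
    {"translation": [0,2,0],"rotation": [0,0,0],"hand": 0},
    {"translation": [0,2,0],"rotation": [0,0,0],"hand": 0},
    {"translation": [0,2,0],"rotation": [0,0,0],"hand": 0},
  ],
  force=80,
)

```text
t: 17.2
tcp_pos: [0.5027, -0.27, 0.122]
eef_rot: [[0.921, -0.39, 0.001], [-0.39, -0.921, 0.004], [-0.0, -0.004, -1.0]]
ft_force: [0.1, 7.6, 7.7]
width: 0.0197
finger_force: 78.6
```

```bash
python3 - <<'E'
from h import *
go()
S=cam('scene');np.save('scene5.npy',S,allow_pickle=True)
for ce,s,m in blobs(S,(105,150,60),(130,255,255)):print(ce.round(1),s)
cv2.imwrite('pics/s5.png',cv2.resize(S['image'][170:215,225:285],(800,600),interpolation=cv2.INTER_CUBIC))
E
```

```text
t 17.2 p [ 0.5027 -0.27    0.122 ] f [0.1 7.6 7.7] w 0.0197 j [ 0.94  0.57 -0.64  1.85  0.43  0.87 -1.88]
[259.  169.7] [257 168   5   4  10]
[245.8 173.8] [241 170   9   9  47]
[384.8 199.9] [383 198   5   5  18]
[383.1 212.2] [380 204   7  17  66]
```

View pics/s5.png

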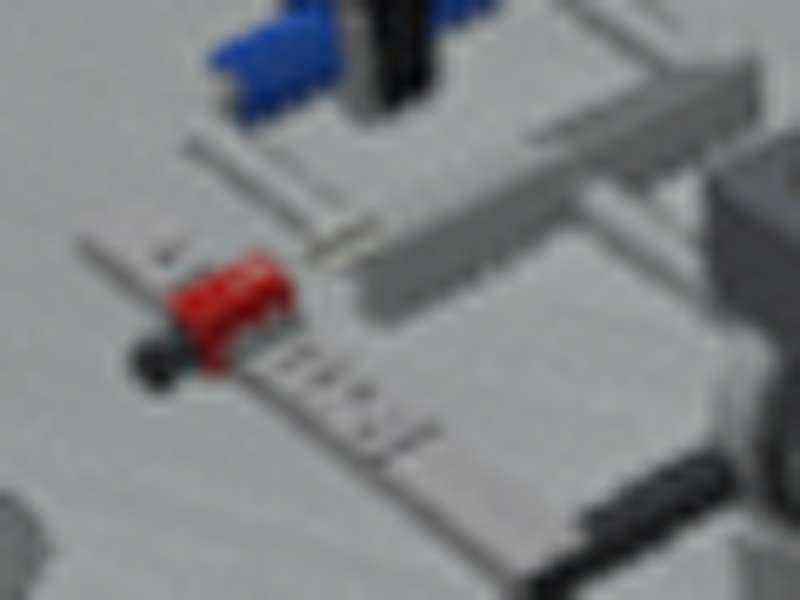

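The index line is now at crop (340,238) and the rider's white streak at about (255,268).

```bash
python3 - <<'E'
from h import *
S=np.load('scene5.npy',allow_pickle=True).item()
sc=lambda u,v:((u+.5)/13.333-.5+225,(v+.5)/13.333-.5+170)
fy=np.array([-.3907,-.9205,0]);fx=np.array([-.9205,.3907,0]);o=np.array([.598,-.0505,0])
F=lambda P:np.round([(P-o)@fx,(P-o)@fy],4)
for q in((340,238),(344,236),(336,243)):print('idx',F(plane(S,*sc(*q),.140)))
for q in((255,268),(265,267),(249,272)):print('rid',F(plane(S,*sc(*q),.136)))
print(S['image'][184:193,238:256,1])
E
```

```text
idx [-0.0586  0.1603]
idx [-0.0575  0.1603]
idx [-0.0603  0.1595]
rid [-0.0762  0.1691]
rid [-0.0743  0.1678]
rid [-0.078   0.1688]
[[151 152 151 154 137 119 118 134 153 158 142 135 142 151 157 157 152 152]
 [152 151 151 154 156 143 130 123 123 148 154 147 142 152 153 152 148 146]
 [154 151 152 151 149 151 155 136 113 117 145 164 158 147 126 135 149 142]
 [148 146 151 151 153 153 156 154 140 126 134 151 122 111 123 132 137 123]
 [130 148 156 153 153 141 133 145 156 148 117 110 123 135 143 124 106  98]
 [141 149 141 142 131 110  92 110 137 140 121 136 148 123  98  94  95  92]
 [143 112  92  87  63  81  93  67 108 146 147 145 133 115 100  95  93  93]
 [ 91  73  54  29  64  59  24  19  50 128 155 153 158 136 104  94  94  90]
 [ 56  25  31  34  30  25  18  27  36 124 157 152 155 135 104  94  93  87]]
```

>>> arm_command(
  moves=[
    {"translation": [0,0.12,0],"rotation": [0,0,0],"hand": 0},
    {"translation": [0,0.25,0],"rotation": [0,0,0],"hand": 0},
    {"translation": [0,0.25,0],"rotation": [0,0,0],"hand": 0},
    {"translation": [0,0.25,0],"rotation": [0,0,0],"hand": 0},
    {"translation": [0,0.25,0],"rotation": [0,0,0],"hand": 0},
    {"translation": [0,0.25,0],"rotation": [0,0,0],"hand": 0},
    {"translation": [0,0.25,0],"rotation": [0,0,0],"hand": 0},
    {"translation": [0,0.25,0],"rotation": [0,0,0],"hand": 0},
  ],
)

```text
t: 18.05
tcp_pos: [0.4999, -0.2764, 0.122]
eef_rot: [[0.921, -0.389, 0.001], [-0.389, -0.921, 0.004], [-0.0, -0.004, -1.0]]
ft_force: [-0.5, 8.8, 6.2]
width: 0.0197
finger_force: 78.7
```

```bash
python3 - <<'E'
from h import *
go()
S=cam('scene');np.save('scene6.npy',S,allow_pickle=True)
for ce,s,m in blobs(S,(105,150,60),(130,255,255)):print(ce.round(1),s)
T=cam('top')
a=cv2.resize(S['image'][175:205,230:270],(800,600),interpolation=cv2.INTER_CUBIC)
b=cv2.resize(T['image'][190:220,370:410],(800,600),interpolation=cv2.INTER_CUBIC)
cv2.imwrite('pics/s6.png',cv2.resize(np.hstack([a,b]),(800,300)))
E
```

```text
t 18.05 p [ 0.4999 -0.2764  0.122 ] f [-0.5  8.8  6.2] w 0.0197 j [ 0.95  0.57 -0.64  1.85  0.43  0.87 -1.86]
[258.  168.5] [256 167   5   4  12]
[244.7 172.9] [240 169   9   9  50]
[384.8 199.8] [383 198   5   5  18]
[383.1 212.2] [380 204   7  17  66]
```

View pics/s6.png

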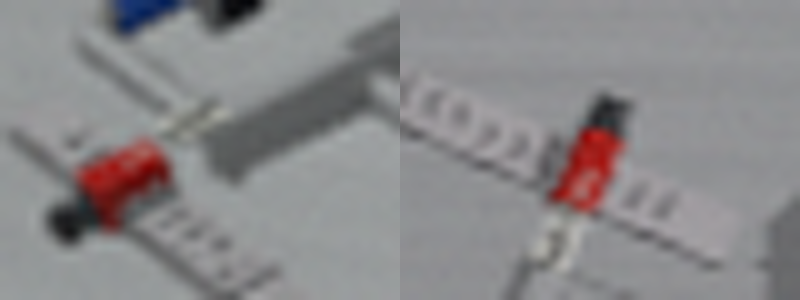

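In the top half, the index line is at crop (553,245) and the rider's line at (585,188). The index looks slightly short of level.

```bash
python3 - <<'E'
from h import *
S=np.load('scene6.npy',allow_pickle=True).item();T=cam('top')
fy=np.array([-.3907,-.9205,0]);fx=np.array([-.9205,.3907,0]);o=np.array([.598,-.0505,0])
F=lambda P:np.round([(P-o)@fx,(P-o)@fy],4)
print('T idx',F(plane(T,384.8,214.0,.140)),'rid',F(plane(T,388,208.3,.136)))
print('S idx',F(plane(S,249.5,186.3,.140)))
print(T['image'][205:220,378:395,1]);print(S['image'][182:194,240:258,1])
E
```

```text
T idx [-0.0583  0.165 ] rid [-0.0798  0.1679]
S idx [-0.0565  0.1658]
[[156 154 140 120 136 140 107 104  91  37  32  30  32  83 128 144 145]
 [ 91 113 143 155 154 130  90 106  91  22  32  34  33 109 153 148 145]
 [143 130 110 124 147 128  93  98  50  40  80  89  44 115 157 156 153]
 [146 145 144 136 116 104 113  92  37  76  96  57  84 137 156 143 138]
 [145 145 143 144 143 137 101  38  34  89  98  47 114 157 145 123 139]
 [141 141 143 141 142 142 119 101  98  64  59  86 138 156 132 124 157]
 [144 145 144 146 145 144 150 150 132 127 125  96 125 145 155 157 155]
 [146 148 146 145 146 145 164 168 150 165 166 149 140 121 115 134 156]
 [144 144 143 144 143 150 151 119 139 179 149 144 143 145 137 112  93]
 [142 141 141 141 143 160 170 122 139 173 143 144 144 144 143 145 146]
 [145 144 143 144 130 153 153 111 158 160 145 143 145 144 145 146 144]
 [143 143 142 127 105 112 105 143 176 149 143 141 141 142 142 142 141]
 [142 142 144 117 101 137 146 152 142 128 137 145 144 144 144 144 146]
 [142 144 135 110 117 144 147 148 145 139 133 123 130 145 143 144 146]
 [143 142 122 105 134 146 150 144 13
[... 236 characters left out ...]
149 148 149 147 140 132]
 [151 154 154 143 129 119 120 154 159 150 118 124 148 145 140 132 116  98]
 [151 150 151 152 156 139 140 146 138 121 116 159 160 134 117 104  96  92]
 [151 153 154 152 154 161 168 139 118 128 139 125 110 104  93  93  94  93]
 [155 156 155 142 134 141 124 118 144 132 106 100  99  93  92  94  88  91]
 [141 141 132 110  95 109 136 137 136 135 113  96  94  92  91  93  89  90]
 [ 94  87  64  79  92  68 108 149 157 157 128  98  94  90  89  90  97 115]
 [ 53  29  65  60  24  18  53 129 156 157 135 100  91  88  95 114 133 150]
 [ 34  30  28  27  10  27  33 123 158 156 145 121 105  89 115 150 157 155]
 [ 34  28  16  12  30  70  64 107 150 155 153 151 141 122 141 156 156 155]]
```

>>> arm_command(
  moves=[
    {"translation": [0,0.07,0],"rotation": [0,0,0],"hand": 0},
    {"translation": [0,0.07,0],"rotation": [0,0,0],"hand": 0},
    {"translation": [0,0.07,0],"rotation": [0,0,0],"hand": 0},
    {"translation": [0,0.07,0],"rotation": [0,0,0],"hand": 0},
    {"translation": [0,0.07,0],"rotation": [0,0,0],"hand": 0},
    {"translation": [0,0.07,0],"rotation": [0,0,0],"hand": 0},
    {"translation": [0,0.07,0],"rotation": [0,0,0],"hand": 0},
    {"translation": [0,0.07,0],"rotation": [0,0,0],"hand": 0},
    {"translation": [0,0.07,0],"rotation": [0,0,0],"hand": 0},
    {"translation": [0,0.07,0],"rotation": [0,0,0],"hand": 0},
  ],
)

```text
t: 19.2
tcp_pos: [0.4992, -0.278, 0.122]
eef_rot: [[0.921, -0.389, 0.002], [-0.389, -0.921, 0.004], [-0.0, -0.005, -1.0]]
ft_force: [-0.1, 8.9, 7.2]
width: 0.02
finger_force: 78.7
```

```bash
python3 - <<'E'
from h import *
go()
T=cam('top');print(T['image'][206:217,380:393,1])
fy=np.array([-.3907,-.9205,0]);o=np.array([.598,-.0505,0])
g=T['image'][212:216,383:389,1].astype(float)
for i,r in enumerate(g):
    w=np.clip(160-r[1:5],0,None);u=384+(w*np.arange(4)).sum()/w.sum();print(((plane(T,u,212+i,.14)-o)@fy).round(4))
E
```

```text
t 19.2 p [ 0.4992 -0.278   0.122 ] f [-0.1  8.9  7.2] w 0.02 j [ 0.96  0.57 -0.64  1.84  0.43  0.87 -1.86]
[[145 154 155 131  92 105  90  25  28  35  34 109 155]
 [108 124 144 127  93  96  49  39  83  87  44 110 155]
 [143 137 116 106 113  94  38  78  94  58  82 138 156]
 [143 145 144 136 101  35  32  89 100  46 115 157 144]
 [143 141 140 143 120  71  60  65  58  87 138 158 132]
 [142 145 144 145 145 162 169 132 102 102 124 146 156]
 [145 147 144 144 152 152 119 139 178 153 139 122 116]
 [143 144 144 142 159 169 122 139 173 145 145 144 137]
 [143 141 144 140 167 164 127 158 158 144 144 144 141]
 [144 144 142 144 167 153 139 179 155 145 142 145 143]
 [143 142 116  96 123 135 163 166 141 141 141 141 143]]
0.166
0.1682
0.1686
0.1689
```

The index reads about 0.168 and the rider 0.1675, so they are level and held for over 1 s. Handing in.

```bash
python3 -c "
from station import job_done
print(job_done())"
```

```text
the job is handed in; nothing more can be done
None
```

The job is handed in: I pressed the button to its stop with the stylus (about 13 N), stood the stylus back in its holder, and am holding the handle with the index level with the red rider's line, to about 1 mm by camera; no verdict was returned.

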